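# Strike a maker's mark with the spring hammer

### The arm

A 6-joint arm with a two-finger parallel gripper is mounted at the origin on the work surface. World frame = base frame: x ahead of the robot, y to its left, z up, the work surface at z = 0. Lengths are in mm, angles in rad, forces in N, time in s.
With the tool pointing down it reaches from about 300 to 775 mm from the base axis. Payload 14.6 kg.
Tool frame: the origin (TCP) lies at the very end of the fingers, on their centre line; the grasp point (between the pads) lies 19 mm behind it; z points along the fingers, y is the line along which they close (so a half turn about z gives the same grasp; the last joint's range is limited). The gripper opens to 94 mm and grips with 3 to 60 N. Pads are 16 mm wide; open, the fingers measure 119 mm over their backs; the gripper's body (75 mm by 177 mm) begins 78 mm behind the grasp point.
Start: joints at [1.124, 0.3, 1.521, -0, 1.321, -0.067], TCP at [203.901, 510.797, 205.446] pointing down, gripper open.
Joint ranges: [-3.03, 3.03], [-0.79, 2.21], [0.23, 2.52], [-1.04, 4.18], [0, 3.07], [-2.55, 2.55]. Speed limits (rad/s): [2.22, 2.22, 2.57, 3.14, 3.14, 3.14].

### API

Orientations are given as [roll, pitch, yaw] about the fixed x, y, z axes, in that order (R = Rz(yaw) Ry(pitch) Rx(roll)).
In Python, from cell import manip, camera, get_calibration gives the robot as it stands. The module is installed in compiled form; this text tells all that it offers.
- The arm moves only by the tool jog_arm, never from a script. Its argument "plan" is one flat list of numbers, 6 for each row, row after row: the shift along the world's x, y, z in m, then the turn, a rotation vector about the world's x, y, z in degrees. A call has 1 to 20 rows; each row is the pose to reach, as a shift and turn from the pose commanded when the call began; what a row does not reach only later rows make up. A row lasts 1/10 s, in which the tool goes at most 50 mm and 8.59 degrees, less where a joint would pass 70% of its speed; a pose out of reach is approached as far as the arm can. A call with a gripper value outside its range is refused whole. "claw" is the finger opening in m, from 0 to 0.094, set as the call begins (left out, the last holds). The fingers move at their own pace and stop on an object; "force" is the grip in N (left out, the last holds). Time passes only in rows, so rows that repeat a pose let the fingers close. It gives the time, the measured TCP pose, the force, the opening and the grip force at its end, in the units of the state.
- manip.read_state(): the state, without advancing time (a new reading comes with each control period).
- camera(name): name is "scene" or "top" or "wrist"; returns (picture, depth): 420x560x3 uint8, red, green, blue; 420x560 float32, mm along the optical axis (not along the pixel's ray), 0 where there is no reading.
- get_calibration(name): a dict with "fx", "fy", "cx", "cy" (pixels), "origin" and "attitude" of the camera in the world. Camera axes: x right, y down, z forward; pixel columns grow to the right and rows downward; lengths in mm; the calibration is good to about 2 mm. A picture is of the moment at which its call begins: read the wrist's pose just before it. get_calibration takes no time and is no camera call; for the wrist camera it gives the pose at the moment of the call.
- manip.sign_off(): hands the job in; it is judged then, once.
The state is a dict: "clock": time; "joints": joint angles; "qd": joint speeds; "effort": joint torques, N m; "eef_pos": TCP position; "eef_rot": TCP orientation; "wrist_force": force on the tool from outside, world axes, zero at the start; "moment": the same for the moment, N m; "finger_gap": finger opening in mm; "finger_force": force on a finger pad.
Only numpy, scipy, OpenCV 4.12 (cv2) and the standard library are available. Lean on these libraries where they do the work, as an engineer would, in place of code of your own. Each camera call takes 0.05 s, during which the arm holds its last target. There are 200 camera calls.

### The job

Strike the maker's mark into the silver blank with one full blow of the bench spring hammer: pull the hammer arm back by its yellow grip until its catch clicks and holds it, without ramming it into the stop just beyond, and let go. Then press the red trigger paddle so the hammer falls and drives the punch fully home. Work the punch only with the hammer, never by hand, and leave the mallet, mandrel and pot alone.

Things in the scene. Friction and masses are not known exactly. Their poses are not given: they have to be found in the camera images.
- machine: Green bench-top spring hammer fixed to the bench, base plate 400 x 110 x 15 mm. Origin on the bench under the hinge; z up; x is level and points from the hinge to the punch (the trigger lies on the -x side); y is parallel to the hinge axis. Two green cheek plates (100 mm long, outer faces 40 mm either side of the centre plane, tops at z = 100 mm) carry the hinge.
- hinge (a point): Centre of the hammer's hinge, 75 mm above the bench, axis along machine y; the arm swings in the machine's x-z plane. About 0.04 to 0.08 rad (7 to 14 mm at the grip) after the click the arm meets a stiff sprung stop, which adds 1 to 2 N per mm of travel at the grip; more than about 16 N added there is ramming it.
- hammer (a joint): Arm angle, rad: 0 level, pointing to machine +x, head on the raised punch; grows as the arm is swung up and back (= its elevation). Spring and weight resist with 6 to 9 N at the grip. The catch lies unseen anywhere from 1.05 to 1.65: its ramp adds only about 1 N, then it clicks. Let go before the click, the arm falls; after it, the arm drops back a little and stays cocked.
- grip (a point): Centre of the yellow grip at the arm's end: a cylinder 36 mm long along machine y, 24 mm diameter, flat ends free for a pinch from above across machine y, 180 mm from the hinge. It can turn between the fingers as the arm swings. The hammer head (34 mm diameter, 52 mm tall) is 125 mm from the hinge.
- paddle (a point): Middle of the top face of the red trigger paddle (36 x 44 mm), about 60 mm above the bench and 165 mm from the hinge towards machine -x. Pressed straight down about 18 mm it frees the cocked hammer (3 to 6 N are enough); it meets its own end stop at about 36 mm; sprung, it returns by itself.
- punch (a joint): How far the marking punch has been driven down, m: 0 raised, 0.009 fully home. Stiff in its guide (40 N), it stays where it is driven; one full blow of the cocked hammer drives it home.
- punch_top (a point): Centre of the punch's top, under the hammer head, 125 mm from the hinge towards machine +x; the punch is a 14 mm steel pin with a brass collar, standing over the silver blank.
- mallet_mid (a point): Wooden mallet lying on the bench (bystander), about 240 mm long, 54 mm high. Middle of its handle and head.
- mandrel_mid (a point): Steel ring mandrel standing on a 60 mm foot (bystander), 130 mm tall. Its centre.
- pot_mid (a point): Small blue ceramic pot, 64 mm wide, 65 mm tall (bystander). Its centre.

How it is judged:
By the outcome, as a careful person would: the job done as asked, in the order asked, and still so for the second after the job is handed in, with the robot touching nothing.
It also fails if it takes over 70 s, if anything falls off the work surface, if the arm or the gripper's body presses on something with over 40 N, if the wrist force passes 120 N, or if a joint passes its speed limit or range.

## Working session

There is one attempt and no reset: what is moved stays moved. The work goes in short steps, Python scripts to look and compute and a tool call to move; the robot and the scene stay as the last step left them, time stands still between calls to the robot, and variables do not carry over. Pictures are saved under pics/ and viewed, at most 10 in all, crops included, and the job is handed in when it is done.

Besides the shell and the picture viewer there is one more tool, called after ">>>" by a JSON object that holds its "api" and its "payload". jog_arm: Moves the arm, as the interface text tells. Its arguments: {"type":"object","properties":{"plan":{"type":"array"},"claw":{"type":"number"},"force":{"type":"number"}},"required":["plan"]}

```bash
mkdir -p pics; cat > h.py <<'E'
import numpy as np, cv2
from cell import manip, camera, get_calibration
from scipy.spatial.transform import Rotation as R
def cloud(name):
    c=get_calibration(name); p,d=camera(name)
    v,u=np.indices(d.shape)
    P=np.stack([(u-c['cx'])/c['fx']*d,(v-c['cy'])/c['fy']*d,d],-1)
    A=np.array(c['attitude'])
    if A.shape!=(3,3): A=R.from_euler('xyz',A).as_matrix()
    W=P@A.T+np.array(c['origin']); W[d<=0]=np.nan
    return p,W
def save(n,p): cv2.imwrite('pics/%s.png'%n,p[:,:,::-1])
E
python3 - <<'E'
from h import *
print(get_calibration('top')); print(manip.read_state())
for n in('top','scene'):
    p,W=cloud(n); save(n+'1',p); np.savez(n+'1.npz',p=p,W=W)
    hsv=cv2.cvtColor(p,cv2.COLOR_RGB2HSV)
    for k,(a,b) in dict(yellow=(22,34),red=(0,6),green=(45,85),blue=(100,125)).items():
        m=(hsv[...,0]>=a)&(hsv[...,0]<=b)&(hsv[...,1]>120)&(hsv[...,2]>50)
        nn,l,s,c=cv2.connectedComponentsWithStats(m.astype(np.uint8))
        for i in range(1,nn):
            if s[i,4]>40:
                w=W[l==i]; print(n,k,s[i],c[i].round(),np.nanmedian(w,0).round(1),np.nanpercentile(w,[2,98],axis=0).round(0).tolist())
E
```

```text
{'fx': 507.98352337920903, 'fy': 507.98352337920903, 'cx': 283.5186921561644, 'cy': 206.24970609035623, 'origin': array([457.41423254,  54.83090221, 922.22437046]), 'attitude': array([-3.00513276, -0.01453747, -1.57869153])}
{'clock': 0.0, 'joints': array([ 1.12437533e+00,  3.00473090e-01,  1.52159437e+00, -1.32241501e-05,
        1.32068731e+00, -6.66025636e-02]), 'qd': array([-1.00702183e-03, -1.10171590e-03, -3.18011249e-04, -3.54834207e-04,
        1.28980572e-03, -8.37544981e-05]), 'effort': array([-3.03644221e-03, -5.31812239e+01, -3.52721035e+01,  7.08875502e-02,
        2.44569022e-02, -7.80450205e-05]), 'eef_pos': array([203.80585552, 510.55958136, 204.87961396]), 'eef_rot': array([-3.14043226e+00, -6.45621244e-05,  2.76177746e+00]), 'wrist_force': array([0.05096932, 0.00122698, 0.03536818]), 'moment': array([ 0.01478972, -0.01599542, -0.02032702]), 'finger_force': 0.0, 'finger_gap': 93.6693707856053}
top yellow [184 196  17  22 285] [192. 206.] [573.4 193.5  85. ] [[556.0, 183.0, 76.0], [590.0, 207.0, 89.0]]
top red [382 223  24  28 533] [394. 236.] [ 523.1 -146.3   59.9] [[501.0, -164.0, 56.0], [544.0, -129.0, 63.0]]
top blue [   0   12   71  122 6321] [29. 74.] [819.2 501.1  37.8] [[729.0, 436.0, 33.0], [928.0, 551.0, 41.0]]
scene yellow [383 215  18  23 298] [392. 226.] [582.2 194.3  84.7] [[558.0, 183.0, 70.0], [594.0, 206.0, 89.0]]
scene red [539  19  21  36 445] [552.  40.] [-719.9  778.3 -125.7] [[-762.0, 769.0, -172.0], [-711.0, 821.0, -52.0]]
scene red [199 166  27  21 328] [212. 176.] [ 524.6 -146.1   60.6] [[444.0, -190.0, 0.0], [546.0, -128.0, 62.0]]
scene blue [548 381  12  24 161] [555. 389.] [763.9 432.   38.5] [[754.0, 426.0, 36.0], [780.0, 438.0, 41.0]]
```

View pics/top1.png

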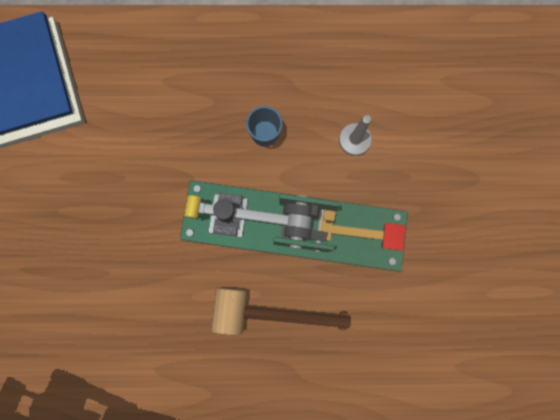

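View pics/scene1.png

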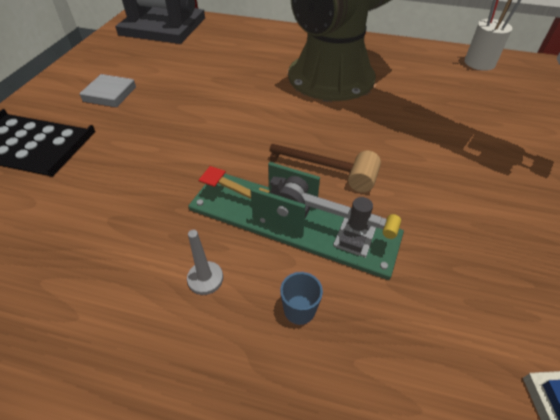

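The top view shows the grip at (192,206), the paddle at (394,236) and the hinge near (298,220). The scene view agrees. Bystanders are clear of the swing plane, so I'll move to hover over the grip with the fingers across machine y.

>>> {"api": "jog_arm", "payload": {"plan": [0.02, -0.017, 0, 0, 0, -4, 0.05, -0.043, 0, 0, 0, -10, 0.08, -0.069, 0, 0, 0, -17, 0.11, -0.095, 0, 0, 0, -23, 0.14, -0.12, 0, 0, 0, -29, 0.17, -0.146, 0, 0, 0, -35, 0.2, -0.172, 0, 0, 0, -42, 0.23, -0.198, 0, 0, 0, -48, 0.26, -0.223, -0.01, 0, 0, -54, 0.29, -0.249, -0.02, 0, 0, -60, 0.315, -0.271, -0.03, 0, 0, -66, 0.34, -0.292, -0.04, 0, 0, -71, 0.36, -0.309, -0.045, 0, 0, -75, 0.369, -0.317, -0.045, 0, 0, -76.8, 0.369, -0.317, -0.045, 0, 0, -76.8, 0.369, -0.317, -0.045, 0, 0, -76.8], "claw": 0.07}}

```text
clock: 1.7
eef_pos: [572.4, 194.5, 160.7]
eef_rot: [3.142, -0.0, 1.423]
wrist_force: [0.2, 0.4, -0.3]
finger_gap: 70.1
finger_force: 0.0
```

```bash
python3 - <<'E'
from h import *
s=manip.read_state();print(s['clock'],s['eef_pos'],s['eef_rot'],s['wrist_force'])
for n in('wrist','top'):
    p,W=cloud(n); save(n+'2',p)
    hsv=cv2.cvtColor(p,cv2.COLOR_RGB2HSV)
    m=(hsv[...,0]>=20)&(hsv[...,0]<=34)&(hsv[...,1]>150)&(hsv[...,2]>90)
    nn,l,st,c=cv2.connectedComponentsWithStats(m.astype(np.uint8))
    for i in range(1,nn):
        if st[i,4]>40:
            w=W[l==i]; ctr=cv2.minAreaRect(w[~np.isnan(w[:,0])&(w[:,2]>74)][:,:2].astype(np.float32))
            print(n,st[i],c[i].round(),np.nanmedian(w,0).round(1),np.nanpercentile(w,[1,99],axis=0).round(0).tolist(),ctr)
E
```

```text
1.7 [572.39357062 194.49691969 160.72210348] [ 3.14155871e+00 -2.14754907e-04  1.42326445e+00] [ 0.16962564  0.38047692 -0.25486678]
wrist [ 261  198   41   26 1019] [281. 211.] [573.9 197.9  85.2] [[557.0, 184.0, 75.0], [591.0, 208.0, 88.0]] ((573.7113647460938, 195.56886291503906), (22.40944480895996, 35.36913299560547), 81.84752655029297)
wrist [276 392  10   8  52] [280. 395.] [536.3 -56.   41.8] [[530.0, -62.0, 40.0], [542.0, -51.0, 43.0]] ((0.0, 0.0), (0.0, 0.0), 0.0)
```

>>> {"api": "jog_arm", "payload": {"plan": [0.001, 0.001, -0.02, 0, 0, 0.3, 0.001, 0.001, -0.04, 0, 0, 0.3, 0.001, 0.001, -0.06, 0, 0, 0.3, 0.001, 0.001, -0.08, 0, 0, 0.3, 0.001, 0.001, -0.095, 0, 0, 0.3, 0.001, 0.001, -0.104, 0, 0, 0.3, 0.001, 0.001, -0.104, 0, 0, 0.3, 0.001, 0.001, -0.104, 0, 0, 0.3]}}

```text
clock: 2.6
eef_pos: [574.2, 195.0, 57.2]
eef_rot: [3.141, -0.0, 1.427]
wrist_force: [-0.3, -0.1, 0.4]
finger_gap: 69.8
finger_force: 0.0
```

>>> {"api": "jog_arm", "payload": {"plan": [0, 0, 0, 0, 0, 0, 0, 0, 0, 0, 0, 0, 0, 0, 0, 0, 0, 0, 0, 0, 0, 0, 0, 0, 0, 0, 0, 0, 0, 0, 0, 0, 0, 0, 0, 0, 0, 0, 0, 0, 0, 0, 0, 0, 0, 0, 0, 0], "claw": 0.02, "force": 30}}

```text
clock: 3.4
eef_pos: [573.6, 194.8, 56.5]
eef_rot: [-3.141, 0.0, 1.427]
wrist_force: [-4.9, -0.5, 4.0]
finger_gap: 35.6
finger_force: 30.0
```

```bash
python3 - <<'E'
from h import *
s=manip.read_state();print(s['eef_pos'],s['wrist_force'],s['moment'],s['finger_gap'],s['finger_force'])
p,W=cloud('wrist');save('w3',p)
u=np.array([.1426,.9898])
print('row offsets (m) from theta=0')
for t in np.arange(0,1.81,.05):
    r=180*(np.cos(t)-1)*u; print('%.2f %.4f %.4f %.4f'%(t,r[0]/1e3,r[1]/1e3,.18*np.sin(t)))
E
```

```text
[573.58784608 194.84752227  56.52088707] [-4.88235708 -0.500782    4.04428702] [-0.06785541  1.00623966 -0.08967289] 35.61945423884425 30.00086635351181
row offsets (m) from theta=0
0.00 0.0000 0.0000 0.0000
0.05 -0.0000 -0.0002 0.0090
0.10 -0.0001 -0.0009 0.0180
0.15 -0.0003 -0.0020 0.0269
0.20 -0.0005 -0.0036 0.0358
0.25 -0.0008 -0.0055 0.0445
0.30 -0.0011 -0.0080 0.0532
0.35 -0.0016 -0.0108 0.0617
0.40 -0.0020 -0.0141 0.0701
0.45 -0.0026 -0.0177 0.0783
0.50 -0.0031 -0.0218 0.0863
0.55 -0.0038 -0.0263 0.0941
0.60 -0.0045 -0.0311 0.1016
0.65 -0.0052 -0.0363 0.1089
0.70 -0.0060 -0.0419 0.1160
0.75 -0.0069 -0.0478 0.1227
0.80 -0.0078 -0.0540 0.1291
0.85 -0.0087 -0.0606 0.1352
0.90 -0.0097 -0.0674 0.1410
0.95 -0.0107 -0.0745 0.1464
1.00 -0.0118 -0.0819 0.1515
1.05 -0.0129 -0.0895 0.1561
1.10 -0.0140 -0.0973 0.1604
1.15 -0.0152 -0.1054 0.1643
1.20 -0.0164 -0.1136 0.1678
1.25 -0.0176 -0.1220 0.1708
1.30 -0.0188 -0.1305 0.1734
1.35 -0.0200 -0.1391 0.1756
1.40 -0.0213 -0.1479 0.1774
1.45 -0.0226 -0.1567 0.1787
1.50 -0.0239 -0.1656 0.1795
1.55 -0.0251 -0.1745 0.1800
1.60 -0.0264 -0.1834 0.1799
1.65 -0.0277 -0.1923 0.1794
1.70 -0.0290 -0.2011 0.1785
1.75 -0.0302 -0.2099 0.1771
1.80 -0.0315 -0.2186 0.1753
```

View pics/w3.png

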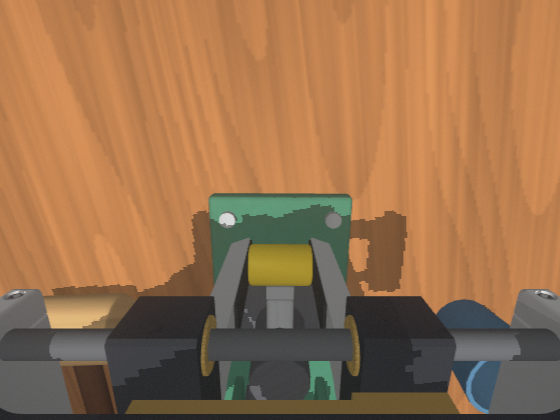

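The grip sits between the pads (yellow at (280,265), gap 35.6 mm). Now I'll start the swing.

>>> {"api": "jog_arm", "payload": {"plan": [0, -0.0002, 0.009, 0, 0, 0, -0.0001, -0.0009, 0.018, 0, 0, 0, -0.0003, -0.002, 0.0269, 0, 0, 0, -0.0005, -0.0036, 0.0358, 0, 0, 0, -0.0008, -0.0055, 0.0445, 0, 0, 0, -0.0011, -0.008, 0.0532, 0, 0, 0, -0.0016, -0.0108, 0.0617, 0, 0, 0, -0.002, -0.0141, 0.0701, 0, 0, 0, -0.0026, -0.0177, 0.0783, 0, 0, 0, -0.0031, -0.0218, 0.0863, 0, 0, 0, -0.0031, -0.0218, 0.0863, 0, 0, 0]}}

```text
clock: 4.55
eef_pos: [570.3, 172.6, 143.8]
eef_rot: [-3.141, 0.0, 1.426]
wrist_force: [-7.6, 0.4, -7.9]
finger_gap: 35.6
finger_force: 30.0
```

>>> {"api": "jog_arm", "payload": {"plan": [-0.0009, -0.0045, 0.0078, 0, 0, 0, -0.0019, -0.0093, 0.0153, 0, 0, 0, -0.0029, -0.0145, 0.0226, 0, 0, 0, -0.0039, -0.0201, 0.0297, 0, 0, 0, -0.0048, -0.026, 0.0364, 0, 0, 0, -0.0057, -0.0322, 0.0428, 0, 0, 0, -0.0066, -0.0388, 0.0489, 0, 0, 0, -0.0076, -0.0456, 0.0547, 0, 0, 0, -0.0086, -0.0527, 0.0601, 0, 0, 0, -0.0097, -0.0601, 0.0652, 0, 0, 0, -0.0097, -0.0601, 0.0652, 0, 0, 0]}}

```text
clock: 5.65
eef_pos: [561.1, 112.1, 208.6]
eef_rot: [3.141, -0.0, 1.426]
wrist_force: [2.2, 2.3, -8.9]
finger_gap: 35.7
finger_force: 30.0
```

>>> {"api": "jog_arm", "payload": {"plan": [-0.0006, -0.0047, 0.0024, 0, 0, 0, -0.0012, -0.0095, 0.0051, 0, 0, 0, -0.0012, -0.0095, 0.0051, 0, 0, 0]}}

```text
clock: 5.95
eef_pos: [559.9, 103.5, 213.7]
eef_rot: [3.141, -0.001, 1.427]
wrist_force: [-0.3, 5.5, -5.8]
finger_gap: 36.1
finger_force: 30.0
```

```bash
cat > f.py <<'E'
import sys
from h import *
s=manip.read_state()
u=np.array([.1426,.9898]);f=s['wrist_force'];p=s['eef_pos']
d=np.r_[(p[:2]-[548,17.4])@u, p[2]+19-75]
t=np.arctan2(d[1],d[0]);F=np.r_[f[:2]@u,f[2]]
print('clock %.2f theta %.3f r %.1f Ft %.2f Fr %.2f Fy %.2f'%(s['clock'],t,np.hypot(*d),F@[-np.sin(t),np.cos(t)],F@[np.cos(t),np.sin(t)],f[0]*-.9898+f[1]*.1426))
E
python3 f.py; python3 - <<'E'
import numpy as np
u=np.array([.1426,.9898])
for t in np.arange(1.06,1.75,.03):
    d=.18*np.r_[(np.cos(t+.03)-np.cos(t))*u,np.sin(t+.03)-np.sin(t)];print('%.2f'%(t+.03),d.round(4))
E
```

```text
clock 5.95 theta 1.067 r 180.0 Ft -7.59 Fr -2.48 Fy 1.04
1.09 [-0.0007 -0.0047  0.0026]
1.12 [-0.0007 -0.0048  0.0024]
1.15 [-0.0007 -0.0048  0.0023]
1.18 [-0.0007 -0.0049  0.0021]
1.21 [-0.0007 -0.005   0.002 ]
1.24 [-0.0007 -0.005   0.0018]
1.27 [-0.0007 -0.0051  0.0017]
1.30 [-0.0007 -0.0051  0.0015]
1.33 [-0.0007 -0.0052  0.0014]
1.36 [-0.0008 -0.0052  0.0012]
1.39 [-0.0008 -0.0052  0.0011]
1.42 [-0.0008 -0.0053  0.0009]
1.45 [-0.0008 -0.0053  0.0007]
1.48 [-0.0008 -0.0053  0.0006]
1.51 [-0.0008 -0.0053  0.0004]
1.54 [-0.0008 -0.0053  0.0002]
1.57 [-0.0008 -0.0053  0.0001]
1.60 [-0.0008 -0.0053 -0.0001]
1.63 [-0.0008 -0.0053 -0.0002]
1.66 [-0.0008 -0.0053 -0.0004]
1.69 [-0.0008 -0.0053 -0.0006]
1.72 [-0.0008 -0.0053 -0.0007]
1.75 [-0.0008 -0.0053 -0.0009]
```

>>> {"api": "jog_arm", "payload": {"plan": [-0.0004, -0.0024, 0.0013, 0, 0, 0, -0.0007, -0.0047, 0.0026, 0, 0, 0, -0.0007, -0.0047, 0.0026, 0, 0, 0]}}

```text
clock: 6.25
eef_pos: [559.2, 99.2, 216.0]
eef_rot: [3.141, -0.001, 1.427]
wrist_force: [1.5, 6.2, -7.1]
finger_gap: 35.9
finger_force: 30.0
```

```bash
python3 f.py
```

```text
clock 6.25 theta 1.094 r 180.0 Ft -8.90 Fr -3.35 Fy -0.55
```

>>> {"api": "jog_arm", "payload": {"plan": [-0.0004, -0.0024, 0.0012, 0, 0, 0, -0.0007, -0.0048, 0.0023, 0, 0, 0, -0.0007, -0.0048, 0.0023, 0, 0, 0]}}

```text
clock: 6.55
eef_pos: [558.5, 94.5, 218.3]
eef_rot: [3.141, -0.001, 1.427]
wrist_force: [0.3, 6.8, -5.6]
finger_gap: 35.9
finger_force: 30.0
```

```bash
python3 f.py
```

```text
clock 6.55 theta 1.124 r 180.0 Ft -8.51 Fr -2.10 Fy 0.71
```

>>> {"api": "jog_arm", "payload": {"plan": [-0.0004, -0.0024, 0.0012, 0, 0, 0, -0.0007, -0.0048, 0.0023, 0, 0, 0, -0.0007, -0.0048, 0.0023, 0, 0, 0]}}

```text
clock: 6.85
eef_pos: [557.8, 89.7, 220.6]
eef_rot: [3.141, -0.001, 1.427]
wrist_force: [1.3, 6.5, -5.9]
finger_gap: 35.9
finger_force: 30.0
```

```bash
python3 f.py
```

```text
clock 6.85 theta 1.154 r 180.1 Ft -8.43 Fr -2.74 Fy -0.37
```

>>> {"api": "jog_arm", "payload": {"plan": [-0.0004, -0.0025, 0.0011, 0, 0, 0, -0.0007, -0.0049, 0.0021, 0, 0, 0, -0.0007, -0.0049, 0.0021, 0, 0, 0]}}

```text
clock: 7.15
eef_pos: [557.1, 84.7, 222.8]
eef_rot: [3.141, -0.001, 1.427]
wrist_force: [-1.1, 6.0, -4.8]
finger_gap: 35.6
finger_force: 30.0
```

```bash
python3 f.py
```

```text
clock 7.15 theta 1.184 r 180.1 Ft -7.22 Fr -2.27 Fy 1.94
```

>>> {"api": "jog_arm", "payload": {"plan": [-0.0004, -0.0025, 0.001, 0, 0, 0, -0.0007, -0.005, 0.002, 0, 0, 0, -0.0007, -0.005, 0.002, 0, 0, 0]}}

```text
clock: 7.45
eef_pos: [556.3, 79.7, 224.8]
eef_rot: [3.141, -0.001, 1.427]
wrist_force: [-1.6, 6.4, -5.1]
finger_gap: 35.7
finger_force: 30.0
```

```bash
python3 f.py
```

```text
clock 7.45 theta 1.214 r 180.2 Ft -7.48 Fr -2.63 Fy 2.52
```

>>> {"api": "jog_arm", "payload": {"plan": [-0.0004, -0.0025, 0.0009, 0, 0, 0, -0.0007, -0.005, 0.0018, 0, 0, 0, -0.0007, -0.005, 0.0018, 0, 0, 0]}}

```text
clock: 7.75
eef_pos: [555.6, 74.8, 226.7]
eef_rot: [3.141, -0.001, 1.427]
wrist_force: [-1.1, 6.1, -4.5]
finger_gap: 35.6
finger_force: 30.0
```

```bash
python3 f.py
```

```text
clock 7.75 theta 1.244 r 180.2 Ft -7.02 Fr -2.37 Fy 1.97
```

>>> {"api": "jog_arm", "payload": {"plan": [-0.0004, -0.0025, 0.0009, 0, 0, 0, -0.0007, -0.0051, 0.0017, 0, 0, 0, -0.0007, -0.0051, 0.0017, 0, 0, 0]}}

```text
clock: 8.05
eef_pos: [554.9, 69.7, 228.4]
eef_rot: [3.142, -0.001, 1.427]
wrist_force: [-2.6, 7.2, -4.1]
finger_gap: 35.7
finger_force: 30.0
```

```bash
python3 f.py
```

```text
clock 8.05 theta 1.274 r 180.3 Ft -7.63 Fr -1.91 Fy 3.55
```

>>> {"api": "jog_arm", "payload": {"plan": [-0.0005, -0.0025, 0.0008, 0, 0, 0, -0.0009, -0.0051, 0.0015, 0, 0, 0, -0.0009, -0.0051, 0.0015, 0, 0, 0]}}

```text
clock: 8.35
eef_pos: [554.1, 64.7, 230.0]
eef_rot: [3.141, -0.001, 1.427]
wrist_force: [-1.0, 6.8, -3.8]
finger_gap: 35.4
finger_force: 30.0
```

```bash
python3 f.py
```

```text
clock 8.35 theta 1.303 r 180.4 Ft -7.39 Fr -1.89 Fy 1.99
```

>>> {"api": "jog_arm", "payload": {"plan": [-0.0004, -0.0026, 0.0007, 0, 0, 0, -0.0008, -0.0052, 0.0014, 0, 0, 0, -0.0008, -0.0052, 0.0014, 0, 0, 0]}}

```text
clock: 8.65
eef_pos: [553.3, 59.5, 231.4]
eef_rot: [3.141, -0.001, 1.427]
wrist_force: [0.6, 6.9, -3.7]
finger_gap: 35.8
finger_force: 30.0
```

```bash
python3 f.py
```

```text
clock 8.65 theta 1.334 r 180.4 Ft -7.55 Fr -1.95 Fy 0.42
```

>>> {"api": "jog_arm", "payload": {"plan": [-0.0004, -0.0026, 0.0006, 0, 0, 0, -0.0008, -0.0052, 0.0012, 0, 0, 0, -0.0008, -0.0052, 0.0012, 0, 0, 0]}}

```text
clock: 8.95
eef_pos: [552.5, 54.3, 232.7]
eef_rot: [3.141, -0.001, 1.427]
wrist_force: [-1.9, 7.1, -2.7]
finger_gap: 35.5
finger_force: 30.0
```

```bash
python3 f.py
```

```text
clock 8.95 theta 1.364 r 180.5 Ft -7.18 Fr -1.25 Fy 2.85
```

>>> {"api": "jog_arm", "payload": {"plan": [-0.0005, -0.0026, 0.0005, 0, 0, 0, -0.0009, -0.0052, 0.0011, 0, 0, 0, -0.0009, -0.0052, 0.0011, 0, 0, 0]}}

```text
clock: 9.25
eef_pos: [551.7, 49.0, 233.8]
eef_rot: [3.141, -0.001, 1.427]
wrist_force: [-0.5, 7.0, -3.3]
finger_gap: 35.5
finger_force: 30.0
```

```bash
python3 f.py
```

```text
clock 9.25 theta 1.394 r 180.6 Ft -7.36 Fr -1.99 Fy 1.49
```

>>> {"api": "jog_arm", "payload": {"plan": [-0.0004, -0.0026, 0.0004, 0, 0, 0, -0.0008, -0.0053, 0.0009, 0, 0, 0, -0.0008, -0.0053, 0.0009, 0, 0, 0]}}

```text
clock: 9.55
eef_pos: [550.9, 43.7, 234.8]
eef_rot: [3.14, -0.001, 1.427]
wrist_force: [-0.1, 6.8, -2.5]
finger_gap: 35.5
finger_force: 30.0
```

```bash
python3 f.py
```

```text
clock 9.55 theta 1.424 r 180.8 Ft -7.02 Fr -1.49 Fy 1.09
```

>>> {"api": "jog_arm", "payload": {"plan": [-0.0004, -0.0026, 0.0003, 0, 0, 0, -0.0008, -0.0053, 0.0007, 0, 0, 0, -0.0008, -0.0053, 0.0007, 0, 0, 0]}}

```text
clock: 9.85
eef_pos: [550.2, 39.0, 235.5]
eef_rot: [3.14, -0.002, 1.427]
wrist_force: [0.5, 11.2, -3.0]
finger_gap: 35.0
finger_force: 30.0
```

```bash
python3 f.py
```

```text
clock 9.85 theta 1.450 r 180.8 Ft -11.45 Fr -1.59 Fy 1.06
```

Added force of about 4 N looks like the stop. I'll back off gently while still holding, to check whether the catch takes the load.

>>> {"api": "jog_arm", "payload": {"plan": [0.0004, 0.0026, -0.0003, 0, 0, 0, 0.0008, 0.0053, -0.0007, 0, 0, 0, 0.0012, 0.0079, -0.0011, 0, 0, 0, 0.0016, 0.0106, -0.0016, 0, 0, 0, 0.0016, 0.0106, -0.0016, 0, 0, 0]}}

```text
clock: 10.35
eef_pos: [551.7, 49.0, 233.7]
eef_rot: [3.141, -0.0, 1.427]
wrist_force: [-1.7, 5.0, -1.5]
finger_gap: 35.6
finger_force: 30.0
```

```bash
python3 f.py
```

```text
clock 10.35 theta 1.394 r 180.5 Ft -4.87 Fr -0.62 Fy 2.36
```

>>> {"api": "jog_arm", "payload": {"plan": [0.0004, 0.0026, -0.0006, 0, 0, 0, 0.0008, 0.0052, -0.0011, 0, 0, 0, 0.0008, 0.0052, -0.0011, 0, 0, 0]}}

```text
clock: 10.65
eef_pos: [552.5, 53.7, 232.5]
eef_rot: [3.141, 0.0, 1.427]
wrist_force: [-4.0, 2.1, 3.4]
finger_gap: 35.6
finger_force: 30.0
```

```bash
python3 f.py
```

```text
clock 10.65 theta 1.366 r 180.2 Ft -0.79 Fr 3.66 Fy 4.23
```

>>> {"api": "jog_arm", "payload": {"plan": [0, 0.0008, -0.0002, 0, 0, 0, -0.0003, 0.0008, -0.0002, 0, 0, 0]}}

```text
clock: 10.85
eef_pos: [552.5, 54.2, 232.3]
eef_rot: [3.14, 0.0, 1.426]
wrist_force: [0.9, 0.8, 3.7]
finger_gap: 35.1
finger_force: 30.0
```

```bash
python3 f.py
```

```text
clock 10.85 theta 1.364 r 180.2 Ft -0.13 Fr 3.80 Fy -0.74
```

The catch takes the load (hand force about 0 at θ≈1.365), so I'll let go and rise.

>>> {"api": "jog_arm", "payload": {"plan": [0, 0, 0, 0, 0, 0, 0, 0, 0, 0, 0, 0, 0, 0, 0, 0, 0, 0, 0, 0, 0, 0, 0, 0, 0, 0, 0.01, 0, 0, 0, 0, 0, 0.03, 0, 0, 0, 0, 0, 0.06, 0, 0, 0, 0, 0, 0.08, 0, 0, 0, 0, 0, 0.08, 0, 0, 0], "claw": 0.065}}

```text
clock: 11.75
eef_pos: [552.8, 54.4, 315.2]
eef_rot: [3.137, -0.001, 1.427]
wrist_force: [-0.2, -0.3, -0.0]
finger_gap: 64.9
finger_force: 0.0
```

```bash
python3 - <<'E'
from h import *
s=manip.read_state();print(s['eef_pos'],s['finger_gap'],s['wrist_force'])
p,W=cloud('scene');save('s4',p)
p,W=cloud('top')
hsv=cv2.cvtColor(p,cv2.COLOR_RGB2HSV)
m=((hsv[...,0]<=6)|(hsv[...,0]>174))&(hsv[...,1]>150)&(hsv[...,2]>90)
nn,l,st,c=cv2.connectedComponentsWithStats(m.astype(np.uint8))
for i in range(1,nn):
    if st[i,4]>100: w=W[l==i];w=w[w[:,2]>55];print(st[i],np.median(w,0),cv2.minAreaRect(w[:,:2].astype(np.float32)))
E
```

```text
[552.77598855  54.42390516 315.16253417] 64.85996498277323 [-0.16748429 -0.27042816 -0.02622294]
[383 223  23  27 512] [ 523.29641922 -146.1552123    60.12350523] ((522.8865356445312, -146.66983032226562), (35.693599700927734, 42.395328521728516), 81.5202407836914)
```

View pics/s4.png

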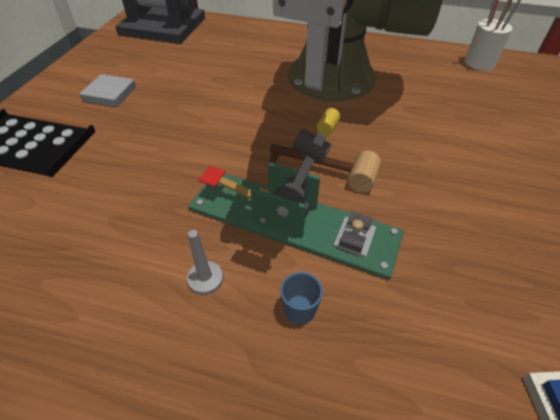

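The view shows the hammer cocked with its grip at (328,122), and the paddle at (211,176). Next I'll move above the paddle with the fingers closed.

>>> {"api": "jog_arm", "payload": {"plan": [-0.002, -0.015, 0, 0, 0, 0, -0.006, -0.04, 0, 0, 0, 0, -0.01, -0.07, 0, 0, 0, 0, -0.015, -0.1, 0, 0, 0, 0, -0.02, -0.13, 0, 0, 0, 0, -0.024, -0.16, 0, 0, 0, 0, -0.028, -0.185, -0.01, 0, 0, 0, -0.03, -0.201, -0.03, 0, 0, 0, -0.03, -0.201, -0.06, 0, 0, 0, -0.03, -0.201, -0.1, 0, 0, 0, -0.03, -0.201, -0.14, 0, 0, 0, -0.03, -0.201, -0.18, 0, 0, 0, -0.03, -0.201, -0.21, 0, 0, 0, -0.03, -0.201, -0.23, 0, 0, 0, -0.03, -0.201, -0.24, 0, 0, 0, -0.03, -0.201, -0.24, 0, 0, 0, -0.03, -0.201, -0.24, 0, 0, 0], "claw": 0.0}}

```text
clock: 13.55
eef_pos: [522.3, -147.0, 72.5]
eef_rot: [3.141, 0.0, 1.426]
wrist_force: [0.7, -0.1, -0.3]
finger_gap: 0.6
finger_force: 0.0
```

>>> {"api": "jog_arm", "payload": {"plan": [0, 0, -0.006, 0, 0, 0, 0, 0, -0.012, 0, 0, 0, 0, 0, -0.018, 0, 0, 0, 0, 0, -0.024, 0, 0, 0, 0, 0, -0.03, 0, 0, 0, 0, 0, -0.036, 0, 0, 0, 0, 0, -0.038, 0, 0, 0, 0, 0, -0.038, 0, 0, 0, 0, 0, -0.038, 0, 0, 0, 0, 0, -0.038, 0, 0, 0]}}

```text
clock: 14.55
eef_pos: [522.3, -146.7, 34.0]
eef_rot: [3.141, 0.0, 1.427]
wrist_force: [1.0, -3.8, 3.4]
finger_gap: 0.5
finger_force: 2.0
```

```bash
python3 - <<'E'
from h import *
s=manip.read_state();print(s['clock'],s['eef_pos'],s['wrist_force'])
p,W=cloud('scene');save('s5',p)
hsv=cv2.cvtColor(p,cv2.COLOR_RGB2HSV)
m=(hsv[...,0]>=22)&(hsv[...,0]<=34)&(hsv[...,1]>150)&(hsv[...,2]>90)
w=W[m];print(np.nanmedian(w,0),m.sum(),np.nanpercentile(w,98,axis=0))
E
```

```text
14.55 [ 522.26674035 -146.72263718   34.04224713] [ 0.97772003 -3.81681698  3.39587998]
[581.59030619 193.87804133  72.48198874] 266 [594.25686632 205.01493996  75.99270646]
```

View pics/s5.png

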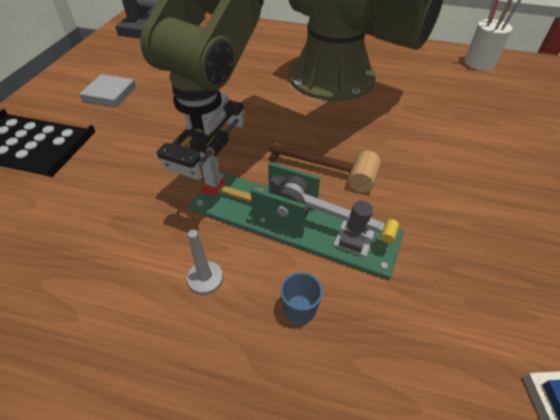

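The hammer has fallen: the grip at (390,231) is about 13 mm lower than at first, which matches the 9 mm punch travel. Now I'll retract.

>>> {"api": "jog_arm", "payload": {"plan": [0, 0, 0.01, 0, 0, 0, 0, 0, 0.03, 0, 0, 0, 0, 0, 0.05, 0, 0, 0, 0, 0, 0.08, 0, 0, 0, 0, 0, 0.11, 0, 0, 0, 0, 0, 0.14, 0, 0, 0, 0, 0, 0.16, 0, 0, 0, 0, 0, 0.16, 0, 0, 0, 0, 0, 0.16, 0, 0, 0, 0, 0, 0.16, 0, 0, 0]}}

```text
clock: 15.6
eef_pos: [521.5, -146.3, 192.4]
eef_rot: [-3.139, -0.001, 1.427]
wrist_force: [-0.1, -1.0, -0.2]
finger_gap: 0.4
finger_force: 0.0
```

```bash
python3 - <<'E'
from h import *
s=manip.read_state();print(s['clock'],s['eef_pos'],s['wrist_force'])
p,W=cloud('scene')
hsv=cv2.cvtColor(p,cv2.COLOR_RGB2HSV)
m=(hsv[...,0]>=22)&(hsv[...,0]<=34)&(hsv[...,1]>150)&(hsv[...,2]>90)
w=W[m];z=np.nanpercentile(w,98,axis=0)[2];print(z)
if z<79: print(manip.sign_off())
E
```

```text
15.6 [ 521.48882373 -146.25198126  192.38201887] [-0.08597339 -0.98079018 -0.195036  ]
75.64198728758348
the job is handed in; nothing more can be done
None
```

The hammer was cocked, released and tripped with the paddle at 15.6 s, and the job is handed in; the grip came to rest about 13 mm lower, matching the punch's full 9 mm, and the stop added only about 4 N.

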